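Register a pine block in an end-stop jig and hold it against the sprung plunger

ROBOT

A 7-joint arm with a two-finger parallel gripper is mounted at the origin on a cart in front of the work surface, level with it; the furniture and walls round the work are solid. World frame = base frame: x ahead of the robot, y to its left, z up, the work surface at z = 0. Lengths are in m, angles in rad, forces in N, time in s.
With the tool pointing down it reaches from about 0.425 to 0.95 m from the base axis. Payload 4.7 kg.
Tool frame: the origin (TCP) lies between the finger pads; the fingertips stand 14 mm ahead of it and the grasp point (between the pads) lies 5 mm behind it; z points along the fingers, y is the line along which they close (so a half turn about z gives the same grasp; the last joint's range is limited). The gripper opens to 87 mm and grips with 3 to 60 N. Pads are 19 mm wide; open, the fingers measure 117 mm over their backs; the gripper's body (75 mm by 190 mm) begins 51 mm behind the grasp point.
Start: joints at [1.277, 0.469, -0.049, 1.532, 0.024, 1.141, -0.082], TCP at [0.177, -0.651, 0.237] pointing down, gripper open.
Joint ranges: [-2.59, 2.59], [-0.33, 1.99], [-1.39, 1.29], [0.1, 2.45], [-1.04, 4.18], [0.21, 1.99], [-2.66, 2.66]. Speed limits (rad/s): [2.57, 2.57, 3.14, 3.14, 3.14, 3.14, 3.14].

INTERFACE

Orientations are given as a unit quaternion [x, y, z, w].
In Python, from bench import arm, read_camera, ticket gives the robot as it stands. The module is installed in compiled form; this text tells all that it offers.
- The arm moves only by the shell command python3 -m handwheel 'ROWS' [OPENING] [FORCE]. ROWS is a JSON object of lists of equal length, an entry for each row: "dp": the shift along the tool's x, y, z in mm, a list of three; "twist": the turn, a rotation vector about the tool's x, y, z in rad, a list of three. In form: {"dp": [[x, y, z], ...], "twist": [[rx, ry, rz], ...]}. A call has 1 to 12 rows; each row is the pose to reach, as a shift and turn from the pose commanded when the call began, along the tool's axes at that moment; what a row does not reach only later rows make up. A row lasts 1/8 s, in which the tool goes at most 62.5 mm and 10.7 degrees, less where a joint would pass 70% of its speed; a pose out of reach is approached as far as the arm can. A call with a gripper value outside its range is refused whole. OPENING is the closure, from 0 (fully open) to 1 (shut), set as the call begins (- or left out, the last holds). The fingers move at their own pace and stop on an object; FORCE is the grip in N (left out, the last holds). Time passes only in rows, so rows that repeat a pose let the fingers close. It gives the time, the measured TCP pose, the force, the opening and the grip force at its end, in the units of the state.
- arm.observe(): the state, without advancing time (a new reading comes with each control period).
- read_camera(name): name is "side" or "top" or "wrist"; returns a dict with "color" (400x640x3 uint8, red, green, blue), "fx", "fy", "cx", "cy" (pixels), "dist_coeffs" ([k1, k2, p1, p2, k3] as OpenCV has them; the pictures are not rectified), "R" (3x3) and "t" (3): a world point X has camera coordinates R X + t. Camera axes: x right, y down, z forward; pixel columns grow to the right and rows downward; lengths in m; the calibration is good to about 2 mm. A picture is of the moment at which its call begins. There is no depth.
- ticket.finish_job(): hands the job in; it is judged then, once.
The state is a dict: "clock": time; "q": joint angles; "dq": joint speeds; "tau": joint torques, N m; "ee_pos": TCP position; "ee_rot": TCP orientation; "wrist_force": force on the tool from outside, world axes, zero at the start; "moment": the same for the moment, N m; "grip_width": finger opening in m; "gripper_force": force on a finger pad.
Only numpy, scipy, OpenCV 4.12 (cv2) and the standard library are available. Lean on these libraries where they do the work, as an engineer would, in place of code of your own. Each camera call takes 0.05 s, during which the arm holds its last target. There are 200 camera calls.

TASK

Lay the plain rectangular pine block lengthwise on the bed of the aluminium jig and bring its long side flush against the low steel fence, with the spring plunger not yet pressed in. Then slide it along the fence, pushing the plunger back, until its end is hard on the two stop buttons, and finish with the gripper still holding it there under a light, steady push of about 10 N on the buttons, ready for drilling. Leave the wedge, the tin and the tape measure where they are.

Things in the scene. Friction and masses are not known exactly. Their poses are not given: they have to be found in the camera images.
- block: Plain rectangular pine offcut, 33 mm (its x) x 58 mm (its y, along the grain) x 38 mm high (z), about 0.06 kg, loose on the bench. Origin at the centre of its underside; symmetric under a half turn.
- jig: Jig screwed to the bench; its place and yaw vary. Aluminium bed 180 (x) x 100 (y) x 12 mm thick. Origin: centre of the bed's underside, z up. +x runs along the fence toward the end stop, +y toward the low fence; the other two sides are open. A block seated on fence and stop buttons has its centre at jig x = 21, y = 13.5, underside z = 12 mm, and its y axis along the jig's x axis.
- fence_face (a point): Middle of the fence's inner face, which looks to jig -y: at jig (-17.5, 30, 19) mm. The fence is a steel bar 135 mm long (jig x = -85 to +50 mm), 11 mm thick and only 14 mm high above the bed, so the fingers can hold the block above it.
- end_stop: Fixed blue end stop at the +x end of the jig, 48 mm wide, its top 36 mm above the bed. It carries two dark steel stop buttons, 12 mm across, 15.5 mm either side of the plunger and 19 mm above the bed; their faces look to jig -x at jig x = 50 mm. Its origin is the jig's origin.
- stop_face (a point): Point midway between the two stop buttons, in the plane of their faces: at jig (50, 13.5, 31) mm.
- plunger (a joint): Sprung steel plunger, 9 mm thick, between the stop buttons. Value in m: 0 = out, its round nose 14 mm in front of the button faces (jig x = 36 mm); grows as it is pushed to jig +x; 0.014 = nose level with the buttons, where the block meets them (its own limit is 0.020). The spring gives 1.8 N at 0, rising 0.3 N a mm to 6 N at 0.014, and drives the block back when the push ceases.
- wedge: Pine wedge offcut, 34 x 60 x 36 mm, loose on the bench; a bystander that looks like the block but has a sloping top. One of block and wedge lies left of the jig, the other right of it; which is where differs each time. Origin at the centre of its underside.
- tin: Round tin of screws, 68 mm in diameter, 49 mm high, behind the work; a bystander. Origin at the centre of its underside.
- measure: Yellow tape measure, 35 x 70 x 66 mm, behind the work to the right; a bystander. Origin at the centre of its underside.
Mind the look-alikes: they are no part of the job. What is shaped like the block but blue or pink is not meant.

How it is judged:
By the outcome, as a careful person would: the job done as asked, in the order asked, and still so for the second after the job is handed in, while the arm keeps its last pose, push and grip.
It also fails if it takes over 64 s, if anything falls off the work surface, if the arm or the gripper's body presses on something with over 40 N, if the wrist force passes 120 N, or if a joint passes its speed limit or range.

## Working session

There is one attempt and no reset: what is moved stays moved. The work goes in short steps, Python scripts to look and compute and a shell command to move; the robot and the scene stay as the last step left them, time stands still between calls to the robot, and variables do not carry over. Pictures are saved under pics/ and viewed, at most 10 in all, crops included, and the job is handed in when it is done.

```bash
mkdir -p pics; python3 - <<'E'
from bench import arm, read_camera
import cv2
s=arm.observe(); print({k:s[k] for k in("clock","ee_pos","ee_rot","wrist_force","grip_width")})
for n in("top","side"):
    c=read_camera(n); cv2.imwrite(f"pics/{n}0.png",c["color"][:,:,::-1]); print(n,c["fx"],c["cx"],c["cy"],c["dist_coeffs"],c["R"],c["t"])
E
```

```text
{'clock': 0.0, 'ee_pos': array([ 0.17654325, -0.65090931,  0.23549103]), 'ee_rot': array([ 9.91243529e-01,  1.32042762e-01, -1.75845053e-04, -9.71915713e-04]), 'wrist_force': array([-0.01827533,  0.83632186, -0.27399244]), 'grip_width': 0.08702656812224632}
top 365.26441500062055 316.82980617748353 198.93759155592252 [-0.00479545  0.          0.          0.          0.        ] [[ 0.01483305 -0.99948782  0.02835634]
 [-0.98379792 -0.01965589 -0.17820016]
 [ 0.17866626 -0.02525366 -0.98358559]] [-0.24251849  0.53045792  0.8171833 ]
side 403.7733711486035 319.01434122882125 198.86804856067982 [0.01122218 0.         0.         0.         0.        ] [[-0.99384842 -0.10882409  0.02055798]
 [-0.07799329  0.55595031 -0.82754837]
 [ 0.07862798 -0.82406103 -0.56101789]] [0.49789321 0.20659844 0.78583937]
```

View pics/top0.png

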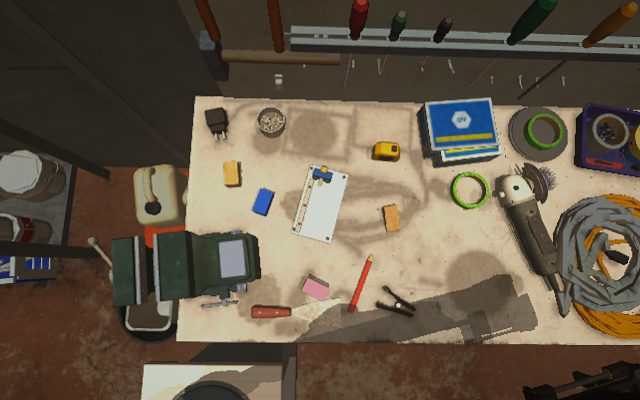

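View pics/side0.png

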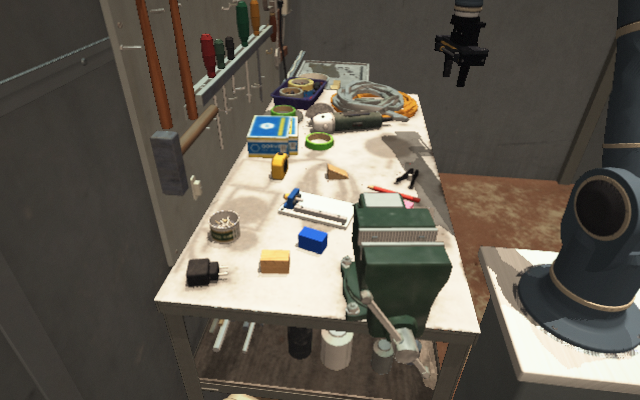

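Candidates for the block (top-image pixels) are pine left (232,173), tan right (391,217), blue (263,201) and pink (315,288). In the side view the right one (338,172) looks wedge-shaped and the left one (275,261) looks boxy. I choose the left one and check it in a close crop.

```bash
python3 - <<'E'
import cv2,numpy as np
t=cv2.imread("pics/top0.png");s=cv2.imread("pics/side0.png")
r=lambda im,x,y,w,h,W,H:cv2.resize(im[y:y+h,x:x+w],(W,H),interpolation=cv2.INTER_CUBIC)
a=np.hstack([r(t,280,155,80,100,400,500*1),np.vstack([r(t,212,150,50,31,400,250),r(s,250,240,50,31,400,250)])])
b=np.hstack([r(s,315,155,40,10*1,400,100),r(t,371,200,40,10,400,100)])
cv2.imwrite("pics/crop0.png",np.vstack([a,np.hstack([r(s,318,160,40,20,200,100),r(t,371,200,40,20,200,100),np.zeros((100,400,3),np.uint8)])]))
E
```

```text
(no output)
```

View pics/crop0.png

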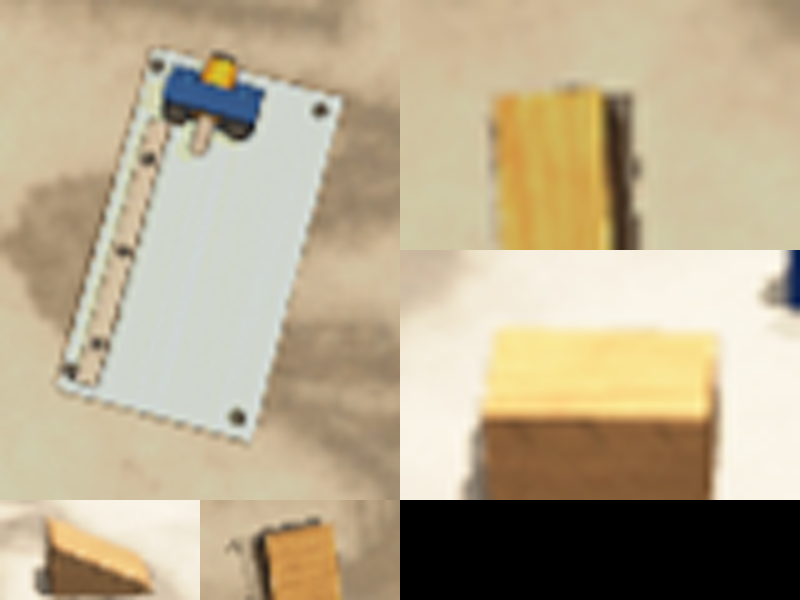

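The crop confirms the choice. The left piece at top (232,173) is the plain block with a flat top, and the right one at (391,217) is the wedge. The jig bed corners in the top image are about (311,165), (348,174), (330,243) and (292,233), with the fence on the left and the stop at the top.

```bash
cat > h.py <<'E'
import numpy as np,cv2
from scipy.optimize import least_squares
from scipy.spatial.transform import Rotation as Ro
from bench import arm, read_camera
def cal(c): return np.array([[c["fx"],0,c["cx"]],[0,c["fy"],c["cy"]],[0,0,1.]]),np.array(c["dist_coeffs"])
def ray(c,px,z):
    K,d=cal(c); u=cv2.undistortPoints(np.array(px,float).reshape(-1,1,2),K,d).reshape(-1,2)
    R=np.array(c["R"]);C=-R.T@np.array(c["t"]); w=np.c_[u,np.ones(len(u))]@R
    return C+w*((z-C[2])/w[:,2])[:,None]
def proj(c,X):
    K,d=cal(c); return cv2.projectPoints(np.array(X,float),np.array(c["R"]),np.array(c["t"]),K,d)[0].reshape(-1,2)
def place(p,L): # p=x,y,yaw ; local pts in m
    L=np.array(L,float); c,s=np.cos(p[2]),np.sin(p[2]); return np.c_[p[0]+c*L[:,0]-s*L[:,1],p[1]+s*L[:,0]+c*L[:,1],L[:,2]]
def fit(c,L,px,p0): return least_squares(lambda p:(proj(c,place(p,L))-np.array(px)).ravel(),p0,loss="soft_l1")
def rel(x,y,z,phi):
    "dp mm (tool axes) and twist for TCP going to x,y,z, straight down, tool-y along world angle phi"
    s=arm.observe(); R=Ro.from_quat(s["ee_rot"]); best=None
    for f in (phi,phi+np.pi):
        yv=np.array([np.cos(f),np.sin(f),0]); zv=np.array([0,0,-1.]); G=Ro.from_matrix(np.c_[np.cross(yv,zv),yv,zv])
        t=(R.inv()*G).as_rotvec()
        if best is None or np.linalg.norm(t)<np.linalg.norm(best): best=t
    print("pos",s["ee_pos"].round(4),"dp",(R.inv().apply(np.array([x,y,z])-s["ee_pos"])*1e3).round(1),"twist",best.round(3))
E
python3 - <<'E'
from h import *
c=read_camera("top"); 
J=[[.09,.05,.012],[.09,-.05,.012],[-.09,-.05,.012],[-.09,.05,.012]]
r=fit(c,J,[(311,165),(348.4,174.4),(329.6,243),(291.6,232.6)],[.55,0,0]); print("jig",r.x,r.cost)
hsv=cv2.cvtColor(c["color"],cv2.COLOR_RGB2HSV); 
m=((hsv[...,1]>130)&(hsv[...,2]>140)&(abs(hsv[...,0].astype(int)-19)<9)).astype(np.uint8); m[:,:215]=0;m[:,255:]=0;m[:150]=0;m[200:]=0
cn=max(cv2.findContours(m,0,2)[0],key=cv2.contourArea); print(cv2.minAreaRect(cn))
b=cv2.boxPoints(cv2.minAreaRect(cn)); W=ray(c,b,.038); print("block top",W.round(4),W.mean(0))
rel(W.mean(0)[0],W.mean(0)[1],.2,0)
E
```

```text
jig [ 0.53145553 -0.24304019 -0.25300492] 1.246477012115035
((230.5, 172.5), (23.0, 13.0), 90.0)
block top [[ 0.6266 -0.0054  0.038 ]
 [ 0.6273 -0.037   0.038 ]
 [ 0.5698 -0.0401  0.038 ]
 [ 0.5692 -0.0088  0.038 ]] [ 0.59822743 -0.02281943  0.038     ]
pos [ 0.1765 -0.6511  0.2357] dp [ 571.4 -495.9   36.4] twist [-1.000e-03 -1.000e-03 -1.306e+00]
```

```bash
python3 -m handwheel '{"dp":[[30,-20,0],[80,-55,-5],[130,-85,-10],[180,-120,-15],[230,-155,-20],[280,-190,-25],[330,-220,-25],[380,-255,-25],[430,-285,-25],[449,-301,-25],[449,-301,-25],[449,-301,-25]],"twist":[[0,0,0],[0,0,0.05],[0,0,0.1],[0,0,0.15],[0,0,0.22],[0,0,0.29],[0,0,0.36],[0,0,0.43],[0,0,0.5],[0,0,0.52],[0,0,0.52],[0,0,0.52]]}' 0
python3 - <<'E'
from h import *
c=read_camera("wrist"); cv2.imwrite("pics/w1.png",c["color"][:,:,::-1])
J=[[.09,.05,.012],[.09,-.05,.012],[-.09,-.05,.012],[-.09,.05,.012],[.05,.03,.026],[-.085,.03,.026],[.05,.0135,.031]]
print(proj(c,place([.5315,-.243,-.253],J)).round(0).tolist(),-np.array(c["R"]).T@c["t"])
E
```

```text
clock: 1.65
ee_pos: [0.5302, -0.245, 0.2613]
ee_rot: [0.992, -0.128, -0.0, 0.0]
wrist_force: [-0.0, -0.8, 0.1]
grip_width: 0.0872
gripper_force: 0.0
[[271.0, 84.0], [366.0, 83.0], [362.0, 243.0], [277.0, 243.0], [290.0, 123.0], [293.0, 244.0], [305.0, 123.0]] [ 0.59586268 -0.2625034   0.40939903]
```

View pics/w1.png

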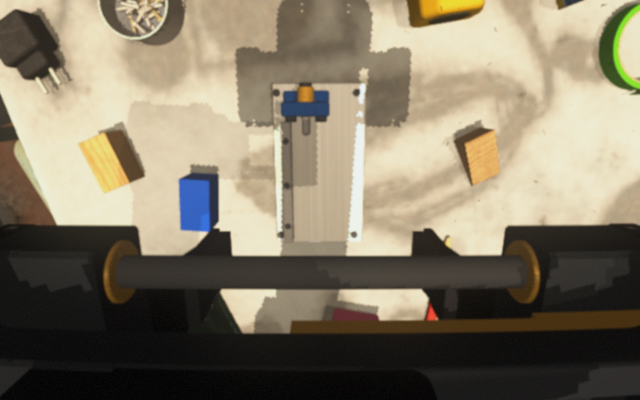

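The wrist view shows the jig bed corners at about (273,84), (366,83), (360,241) and (276,241). The block is at left (110,160) and the wedge at right (478,155). I refine the jig pose here and then move towards the block.

```bash
python3 - <<'E'
from h import *
c=read_camera("wrist"); g=cv2.cvtColor(c["color"],cv2.COLOR_RGB2GRAY)
J=[[.09,.05,.012],[.09,-.05,.012],[-.09,-.05,.012],[-.09,.05,.012]]
px=cv2.cornerSubPix(g,np.float32([[273,84],[366,83],[360,241],[276,241]]).reshape(-1,1,2),(4,4),(-1,-1),(3,40,.01)).reshape(-1,2)
r=fit(c,J,px,[.53,-.243,-.253]); print(px.round(1).tolist(),r.x,r.fun.round(1))
print(cv2.imwrite("pics/w1c.png",cv2.resize(cv2.cvtColor(c["color"],4)[75:135,262:376],None,fx=7,fy=7,interpolation=cv2.INTER_CUBIC)))
hsv=cv2.cvtColor(c["color"],cv2.COLOR_RGB2HSV); print(hsv[150,95],hsv[160,130],hsv[180,60])
m=((hsv[...,1]>90)&(hsv[...,2]>110)).astype(np.uint8); m[:,:75]=0;m[:,150:]=0;m[:115]=0;m[200:]=0
cn=max(cv2.findContours(m,0,2)[0],key=cv2.contourArea); 
rc=cv2.minAreaRect(cn); print(rc); W=ray(c,cv2.boxPoints(rc),.038); print(W.round(4).tolist(),W.mean(0)); e=[W[1]-W[0],W[2]-W[1]]; print([ (np.linalg.norm(v),np.arctan2(v[1],v[0])) for v in e])
rel(.55,-.02,.2,np.pi/2)
E
```

```text
[[273.0, 84.0], [366.29998779296875, 84.0], [360.0, 241.0], [276.0, 241.0]] [ 0.5320302  -0.24355292 -0.26875114] [-0.6 -1.5  0.4 -0.5  0.5  1.8 -0.3  1. ]
True
[ 23 135 238] [ 16 129  91] [ 25  36 238]
((104.66451263427734, 162.4454803466797), (57.26715087890625, 32.2020263671875), 64.53665161132812)
[[0.6258, -0.0061, 0.038], [0.6306, -0.0424, 0.038], [0.5726, -0.0473, 0.038], [0.5667, -0.0099, 0.038]] [ 0.59895211 -0.02641248  0.038     ]
[(np.float64(0.03667793680305564), np.float64(-1.4383597265032766)), (np.float64(0.05820443221150772), np.float64(-3.057894718008224))]
pos [ 0.5301 -0.2455  0.2615] dp [ -38.3 -223.1   61.3] twist [ 0.001  0.001 -0.258]
```

```bash
python3 -m handwheel '{"dp":[[-5,-25,5],[-15,-75,20],[-25,-125,40],[-33,-175,55],[-38,-215,60],[-38,-223,60],[-38,-223,60],[-38,-223,60]],"twist":[[0,0,0],[0,0,-0.1],[0,0,-0.2],[0,0,-0.3],[0,0,-0.34],[0,0,-0.34],[0,0,-0.34],[0,0,-0.34]]}'
python3 - <<'E'
from h import *
c=read_camera("wrist"); cv2.imwrite("pics/w2.png",c["color"][:,:,::-1])
B=[[sx*.0165,sy*.029,.038] for sx,sy in((-1,1),(1,1),(1,-1),(-1,-1))]
print(proj(c,place([.5985,-.0245,.08-np.pi/2+np.pi/2-np.pi/2],B)).round(0).tolist())
E
```

```text
clock: 2.75
ee_pos: [0.5508, -0.0206, 0.2017]
ee_rot: [0.999, 0.04, 0.0, 0.001]
wrist_force: [-0.9, -0.4, -0.7]
grip_width: 0.0872
gripper_force: 0.0
[[310.0, 96.0], [350.0, 96.0], [348.0, 164.0], [311.0, 164.0]]
```

View pics/w2.png

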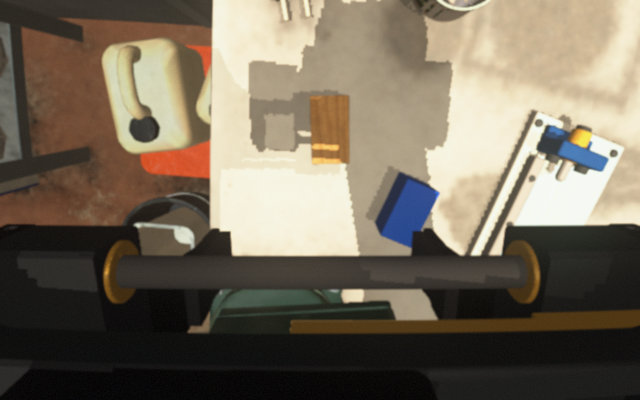

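The block's top corners are at (310,96), (350,96), (349,163) and (312,164), within about 1 px of the prediction, so its pose is good. Next I descend and grasp.

```bash
python3 -c "
from h import *
rel(.5985,-.0245,.031,np.pi/2+.08)"
```

```text
pos [ 0.5508 -0.0204  0.2017] dp [ 47.2   7.8 170.7] twist [ 0.001 -0.     0.001]
```

```bash
python3 -m handwheel '{"dp":[[10,2,0],[30,5,20],[47,8,60],[47,8,100],[47,8,135],[47,8,155],[47,8,165],[47,8,171],[47,8,171],[47,8,171]],"twist":[[0,0,0],[0,0,0],[0,0,0],[0,0,0],[0,0,0],[0,0,0],[0,0,0],[0,0,0],[0,0,0],[0,0,0]]}' 0
python3 -m handwheel '{"dp":[[0,0,0],[0,0,0],[0,0,0],[0,0,0],[0,0,0],[0,0,0],[0,0,0],[0,0,0]],"twist":[[0,0,0],[0,0,0],[0,0,0],[0,0,0],[0,0,0],[0,0,0],[0,0,0],[0,0,0]]}' 1 45
```

```text
clock: 4.05
ee_pos: [0.599, -0.0221, 0.0315]
ee_rot: [0.999, 0.042, 0.001, 0.0]
wrist_force: [-0.2, 0.4, -0.4]
grip_width: 0.087
gripper_force: 0.0
clock: 5.05
ee_pos: [0.5983, -0.0222, 0.0305]
ee_rot: [0.999, 0.042, -0.0, 0.0]
wrist_force: [0.6, -0.7, 0.2]
grip_width: 0.0326
gripper_force: 45.0
```

```bash
python3 -m handwheel '{"dp":[[0,0,-15],[0,0,-50],[-10,10,-90],[-40,50,-120],[-75,95,-120],[-110,140,-120],[-140,180,-120],[-151,191,-120],[-151,191,-120],[-151,191,-120]],"twist":[[0,0,0],[0,0,0],[0,0,0],[0,0,0.07],[0,0,0.15],[0,0,0.23],[0,0,0.31],[0,0,0.344],[0,0,0.344],[0,0,0.344]]}'
python3 - <<'E'
from h import *
c=read_camera("wrist"); cv2.imwrite("pics/w3.png",c["color"][:,:,::-1])
J=[[.09,.05,.012],[.09,-.05,.012],[0,-.05,.012],[0,.05,.012],[.05,.03,.026],[-.085,.03,.026],[.05,.0375,.048],[.05,-.0105,.048]]
print(proj(c,place([.532,-.2435,-.26],J)).round(0).tolist())
E
```

```text
clock: 6.3
ee_pos: [0.4654, -0.2234, 0.151]
ee_rot: [0.992, -0.128, 0.001, -0.0]
wrist_force: [0.4, 0.3, -0.6]
grip_width: 0.0328
gripper_force: 45.0
[[257.0, -23.0], [394.0, -22.0], [389.0, 104.0], [260.0, 104.0], [283.0, 31.0], [286.0, 214.0], [268.0, 25.0], [342.0, 25.0]]
```

View pics/w3.png

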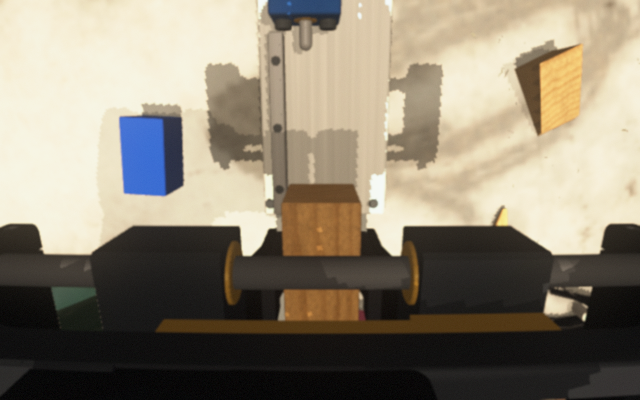

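Wrist view: the block is held square, its front end at (283–360, 185–201). The fence's inner edge is at column ~286, the plunger nose at (305,47) and the bed edges at columns ~260 and 389. I take an enlarged crop to refine this.

```bash
python3 - <<'E'
import cv2
t=cv2.imread("pics/w3.png")[0:120,250:400]
cv2.imwrite("pics/w3c.png",cv2.resize(t,None,fx=5,fy=5,interpolation=cv2.INTER_CUBIC))
E
```

```text
(no output)
```

View pics/w3c.png

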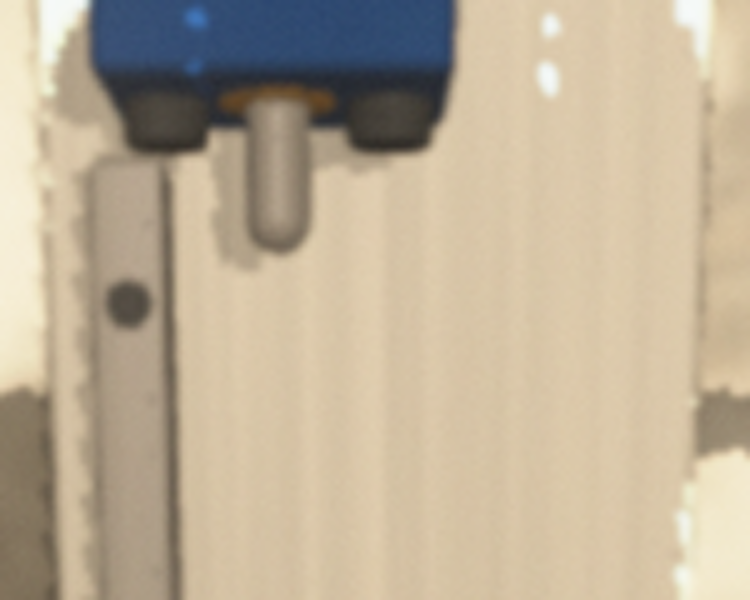

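```bash
cat >> h.py <<'E'
JP=[.532,-.2435,-.26]
def jrel(x,y,z): w=place(JP,[[x,y,z]])[0]; rel(*w,JP[2]+np.pi/2)
def jstat():
    s=arm.observe(); c,n=np.cos(JP[2]),np.sin(JP[2]); M=np.array([[c,n,0],[-n,c,0],[0,0,1]])
    print("t",round(s["clock"],2),"jig TCP mm",(M@(s["ee_pos"]-[JP[0],JP[1],0])*1e3).round(1),"F",(M@s["wrist_force"]).round(1),"M",(M@s["moment"]).round(2),"yaw",Ro.from_quat(s["ee_rot"]).as_euler("zyx").round(4))
E
python3 -c "
from h import *
jstat();jrel(-.02,.010,.046)"
```

```text
t 6.35 jig TCP mm [-69.6   2.4 150.8] F [ 0.4  0.5 -0.4] M [ 0.01 -0.01 -0.03] yaw [ 2.5540e-01  1.1000e-03 -3.1409e+00]
pos [ 0.4654 -0.2233  0.1508] dp [ 49.5  -7.3 104.9] twist [-0.001 -0.001  0.005]
```

```bash
python3 -m handwheel '{"dp":[[12,-2,0],[30,-5,15],[44,-7,40],[49.5,-7.3,65],[49.5,-7.3,85],[49.5,-7.3,97],[49.5,-7.3,103],[49.5,-7.3,105],[49.5,-7.3,105],[49.5,-7.3,105]],"twist":[[0,0,0],[0,0,0.004],[0,0,0.004],[0,0,0.004],[0,0,0.004],[0,0,0.004],[0,0,0.004],[0,0,0.004],[0,0,0.004],[0,0,0.004]]}'
python3 -c "
from h import *
jstat()"
python3 -m handwheel '{"dp":[[0,0,1],[0,0,2],[0,0,3],[0,0,3.5],[0,0,3.5],[0,0,3.5]],"twist":[[0,0,0],[0,0,0],[0,0,0],[0,0,0],[0,0,0],[0,0,0]]}'
python3 -c "
from h import *
jstat()"
```

```text
clock: 7.6
ee_pos: [0.5141, -0.2311, 0.0462]
ee_rot: [0.991, -0.131, 0.001, 0.0]
wrist_force: [0.1, -0.1, -0.0]
grip_width: 0.0326
gripper_force: 45.0
t 7.6 jig TCP mm [-20.5   7.4  46.2] F [ 0.1 -0.1 -0. ] M [-0.01  0.07  0.01] yaw [2.633e-01 1.200e-03 3.141e+00]
clock: 8.35
ee_pos: [0.5138, -0.2309, 0.0425]
ee_rot: [0.991, -0.131, 0.0, 0.0]
wrist_force: [-1.9, 1.2, 6.0]
grip_width: 0.0324
gripper_force: 45.0
t 8.35 jig TCP mm [-20.9   7.5  42.5] F [-2.1  0.6  6. ] M [ 0.08  0.42 -0.04] yaw [2.6320e-01 1.0000e-04 3.1413e+00]
```

```bash
python3 -m handwheel '{"dp":[[0,-1,-0.3],[0,-2.5,-0.3],[0,-4,-0.3],[0,-5,-0.3],[0,-5,-0.3],[0,-5,-0.3]],"twist":[[0,0,0],[0,0,0],[0,0,0],[0,0,0],[0,0,0],[0,0,0]]}' >/dev/null
python3 -c "
from h import *
jstat()"
python3 -m handwheel '{"dp":[[0,-0.5,0],[0,-1,0],[0,-1,0],[0,-1,0]],"twist":[[0,0,0],[0,0,0],[0,0,0],[0,0,0]]}' >/dev/null
python3 -c "
from h import *
jstat()"
```

```text
t 9.1 jig TCP mm [-20.5  12.7  42.5] F [ 0.2 -1.1  2.6] M [-0.33 -0.12  0.  ] yaw [2.6300e-01 8.0000e-04 3.1414e+00]
t 9.6 jig TCP mm [-20.7  13.4  42.5] F [ 1.2 -2.7  4.3] M [-0.56 -0.16  0.  ] yaw [2.6330e-01 5.0000e-04 3.1413e+00]
```

```bash
for i in 1 2; do :; done; python3 -m handwheel '{"dp":[[0,-0.3,0],[0,-0.6,0],[0,-0.6,0],[0,-0.6,0]],"twist":[[0,0,0],[0,0,0],[0,0,0],[0,0,0]]}' >/dev/null
python3 -c "
from h import *
jstat()"
python3 -m handwheel '{"dp":[[0,-0.3,0],[0,-0.6,0],[0,-0.6,0],[0,-0.6,0]],"twist":[[0,0,0],[0,0,0],[0,0,0],[0,0,0]]}' >/dev/null
python3 -c "
from h import *
jstat()"
```

```text
t 10.1 jig TCP mm [-20.7  13.5  42.5] F [ 1.1 -5.5  5. ] M [-1.11 -0.27 -0.01] yaw [2.6350e-01 4.0000e-04 3.1407e+00]
t 10.6 jig TCP mm [-20.7  13.6  42.5] F [-0.  -5.6  5. ] M [-1.34 -0.25  0.07] yaw [2.6370e-01 1.0000e-04 3.1401e+00]
```

```bash
python3 - <<'E'
from h import *
c=read_camera("wrist"); im=c["color"][:,:,::-1]
J=[[.05,.03,.026],[-.085,.03,.026]]
print(proj(c,place(JP,J)).round(1).tolist())
cv2.imwrite("pics/w4.png",cv2.resize(im[90:240,240:400],None,fx=4,fy=4,interpolation=cv2.INTER_CUBIC)); jstat()
E
```

```text
[[282.9, 99.5], [290.7, 359.3]]
t 10.65 jig TCP mm [-20.7  13.5  42.5] F [ 1.9 -6.5  5. ] M [-1.32 -0.25  0.13] yaw [2.6370e-01 1.0000e-04 3.1401e+00]
```

View pics/w4.png

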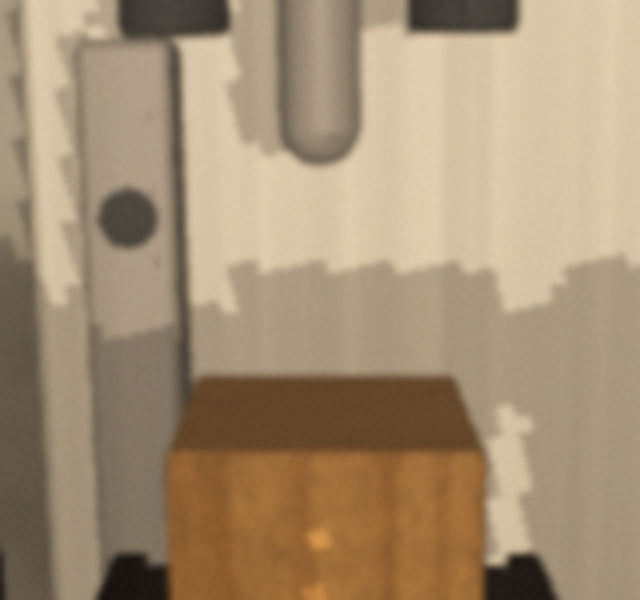

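The crop shows the block's lower left edge meeting the fence at crop (187,385), while the plunger nose at (320,160) is still clear. So it is flush with the plunger out. A 3 mrad trim follows, then the slide.

```bash
python3 -m handwheel '{"dp":[[0,0,0],[0,0,0],[1,0,0],[3,0,0],[6,0,0],[9,0,0],[12,0,0],[15,0,0],[18,0,0],[20,0,0],[20,0,0],[20,0,0]],"twist":[[0,0,-0.003],[0,0,-0.003],[0,0,-0.003],[0,0,-0.003],[0,0,-0.003],[0,0,-0.003],[0,0,-0.003],[0,0,-0.003],[0,0,-0.003],[0,0,-0.003],[0,0,-0.003],[0,0,-0.003]]}' >/dev/null
python3 -c "
from h import *
jstat()"
```

```text
t 12.15 jig TCP mm [-10.2  13.7  42.7] F [-20.6  -4.6  28.6] M [-0.96  4.45  0.14] yaw [ 0.261  -0.0202 -3.1382]
```

The slide stalled at about 10 mm of travel, with high force. I look before doing anything else.

```bash
python3 - <<'E'
from h import *
w=read_camera("wrist");s=read_camera("side")
p=proj(s,[arm.observe()["ee_pos"]])[0].astype(int); print(p)
r=lambda im,x,y,ww,h,W,H:cv2.resize(np.ascontiguousarray(im[y:y+h,x:x+ww,::-1]),(W,H),interpolation=cv2.INTER_CUBIC)
cv2.imwrite("pics/c5.png",np.vstack([r(w["color"],220,60,200,75*2,400,300)if 0 else np.hstack([r(w["color"],220,60,200,180,400,300),r(s["color"],p[0]-100,p[1]-75,200,150,400,300)]),r(s["color"],p[0]-53,p[1]-15,106,40,800,300)]))
E
```

```text
[319 200]
```

View pics/c5.png

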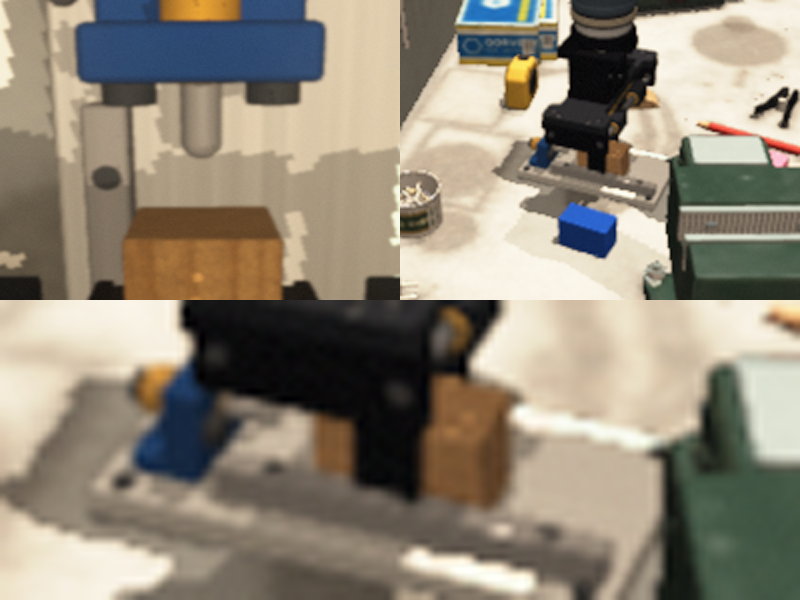

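The picture shows no obstacle. The block is still on the fence and well short of the plunger (nose at crop (203,157), block front edge at ~208). The tool has pitched nose-down by 20 mrad under drag, so the front edge digs in. I back off the push, then slide with less down-force and a counter-pitch.

```bash
python3 -m handwheel '{"dp":[[-3,0,0],[-6,0,-0.2],[-9,0,-0.3],[-9,0,-0.3],[-9,0,-0.3]],"twist":[[0,0,0],[0,0,0],[0,0,0],[0,0,0],[0,0,0]]}' 
python3 -c "
from h import *
jstat()"
```

```text
clock: 12.88
ee_pos: [0.5253, -0.2275, 0.0425]
ee_rot: [0.992, -0.13, -0.001, 0.001]
wrist_force: [-0.7, -4.7, 3.8]
grip_width: 0.0327
gripper_force: 45.0
t 12.88 jig TCP mm [-10.6  13.7  42.5] F [ 0.5 -4.7  3.8] M [-1.16  0.05  0.12] yaw [ 2.6040e-01 -1.6000e-03  3.1408e+00]
```

```bash
python3 -m handwheel '{"dp":[[0,0,-0.3],[1,0,-0.4],[2,0,-0.4],[3,0,-0.4],[4,0,-0.4],[5,0,-0.4],[6,0,-0.4],[6,0,-0.4]],"twist":[[0,0.002,0],[0,0.004,0],[0,0.005,0],[0,0.006,0],[0,0.006,0],[0,0.006,0],[0,0.006,0],[0,0.006,0]]}' >/dev/null
python3 -c "
from h import *
jstat()"
```

```text
t 13.88 jig TCP mm [-10.4  13.7  42.5] F [-12.2  -6.   15.8] M [-1.07  2.61  0.21] yaw [ 0.2606 -0.0083 -3.141 ]
```

```bash
python3 -m handwheel '{"dp":[[0,0,-0.5],[0,0,-1],[0,0,-1],[0,0,-1]],"twist":[[0,0.003,0],[0,0.006,0],[0,0.006,0],[0,0.006,0]]}' >/dev/null
python3 -c "
from h import *
jstat()
for i in range(4): read_camera('top'); jstat()"
```

```text
t 14.38 jig TCP mm [-8.9 13.7 42.5] F [-5.9 -5.   4.9] M [-1.13  1.45  0.17] yaw [2.6020e-01 7.0000e-04 3.1402e+00]
t 14.43 jig TCP mm [-8.9 13.7 42.5] F [-5.6 -5.   5.9] M [-1.21  1.48  0.16] yaw [2.6020e-01 7.0000e-04 3.1401e+00]
t 14.47 jig TCP mm [-8.9 13.7 42.5] F [-5.4 -5.5  5.2] M [-1.19  1.51  0.2 ] yaw [2.6030e-01 7.0000e-04 3.1401e+00]
t 14.53 jig TCP mm [-8.9 13.7 42.5] F [-6.3 -5.5  5.1] M [-1.12  1.47  0.21] yaw [2.6020e-01 7.0000e-04 3.1402e+00]
t 14.57 jig TCP mm [-8.9 13.7 42.5] F [-6.5 -5.2  5.5] M [-1.13  1.38  0.18] yaw [2.6020e-01 8.0000e-04 3.1401e+00]
```

```bash
python3 -m handwheel '{"dp":[[0,0.5,-0.2],[1,0.5,-0.3],[2,0.5,-0.3],[3,0.5,-0.3],[4,0.5,-0.3],[5,0.5,-0.3],[6,0.5,-0.3],[7,0.5,-0.3],[8,0.5,-0.3],[8,0.5,-0.3]],"twist":[[0,0,0],[0,0,0],[0,0,0],[0,0,0],[0,0,0],[0,0,0],[0,0,0],[0,0,0],[0,0,0],[0,0,0]]}' >/dev/null
python3 -c "
from h import *
jstat()"
```

```text
t 15.82 jig TCP mm [-0.4 13.8 42.5] F [-4.4 -4.   1. ] M [-0.97  1.05  0.2 ] yaw [2.5990e-01 2.0000e-03 3.1406e+00]
```

```bash
python3 -m handwheel '{"dp":[[1,0,0],[2,0,0],[3,0,0],[4,0,0],[5,0,0],[6,0,0],[7,0,0],[8,0,0],[9,0,0],[10,0,0],[10,0,0],[10,0,0]],"twist":[[0,0,0],[0,0,0],[0,0,0],[0,0,0],[0,0,0],[0,0,0],[0,0,0],[0,0.001,0],[0,0.002,0],[0,0.002,0],[0,0.002,0],[0,0.002,0]]}' >/dev/null
python3 -c "
from h import *
jstat()"
```

```text
t 17.32 jig TCP mm [ 8.  13.8 42.5] F [-7.1 -3.6  4.5] M [-0.96  1.79  0.14] yaw [2.601e-01 5.000e-04 3.141e+00]
```

```bash
python3 -m handwheel '{"dp":[[1,0,-0.1],[2,0,-0.2],[3,0,-0.2],[4,0,-0.3],[5,0,-0.3],[6,0,-0.4],[7,0,-0.4],[8,0,-0.5],[9,0,-0.5],[10,0,-0.5],[10,0,-0.5],[10,0,-0.5]],"twist":[[0,0,0],[0,0.001,0],[0,0.001,0],[0,0.002,0],[0,0.002,0],[0,0.002,0],[0,0.003,0],[0,0.003,0],[0,0.004,0],[0,0.004,0],[0,0.004,0],[0,0.004,0]]}'
python3 -c "
from h import *
jstat()"
```

```text
clock: 18.82
ee_pos: [0.5515, -0.2343, 0.0425]
ee_rot: [0.992, -0.13, 0.001, 0.0]
wrist_force: [-9.5, -0.8, 4.9]
grip_width: 0.0327
gripper_force: 45.0
t 18.82 jig TCP mm [16.5 13.9 42.5] F [-9.  -3.2  4.9] M [-0.81  2.26  0.14] yaw [2.6020e-01 1.0000e-03 3.1409e+00]
```

```bash
python3 -m handwheel '{"dp":[[1,0,-0.1],[2,0,-0.1],[3,0,-0.2],[4,0,-0.2],[5,0,-0.3],[6,0,-0.3],[6,0,-0.3],[6,0,-0.3]],"twist":[[0,0,0],[0,0.001,0],[0,0.001,0],[0,0.002,0],[0,0.002,0],[0,0.003,0],[0,0.003,0],[0,0.003,0]]}' >/dev/null
python3 -c "
from h import *
jstat()"
python3 -m handwheel '{"dp":[[0.5,0,-0.1],[1,0,-0.1],[1.5,0,-0.2],[2,0,-0.2],[2,0,-0.2],[2,0,-0.2]],"twist":[[0,0,0],[0,0.001,0],[0,0.001,0],[0,0.002,0],[0,0.002,0],[0,0.002,0]]}' >/dev/null
python3 -c "
from h import *
jstat()"
```

```text
t 19.82 jig TCP mm [20.7 13.9 42.5] F [-12.8  -3.4   6.7] M [-0.76  2.99  0.15] yaw [2.6020e-01 2.0000e-04 3.1411e+00]
t 20.57 jig TCP mm [20.8 13.8 42.5] F [-17.3  -3.1   9.8] M [-0.75  3.75  0.15] yaw [ 2.6030e-01 -2.1000e-03 -3.1416e+00]
```

```bash
python3 -m handwheel '{"dp":[[0,0,-0.2],[0.2,0,-0.4],[0.4,0,-0.5],[0.4,0,-0.5],[0.4,0,-0.5],[0.4,0,-0.5]],"twist":[[0,0.001,0],[0,0.002,0],[0,0.002,0],[0,0.002,0],[0,0.002,0],[0,0.002,0]]}' >/dev/null
python3 -c "
from h import *
jstat()
for i in range(6): read_camera('top'); jstat()"
```

```text
t 21.32 jig TCP mm [20.8 13.9 42.5] F [-16.5  -3.7   7.3] M [-0.78  3.64  0.19] yaw [ 2.6030e-01 -9.0000e-04  3.1414e+00]
t 21.38 jig TCP mm [20.8 13.9 42.5] F [-16.4  -3.7   7.3] M [-0.73  3.68  0.13] yaw [ 2.6030e-01 -9.0000e-04  3.1414e+00]
t 21.43 jig TCP mm [20.8 13.9 42.5] F [-16.1  -3.2   7.1] M [-0.76  3.68  0.23] yaw [ 2.6030e-01 -1.0000e-03  3.1414e+00]
t 21.48 jig TCP mm [20.8 13.9 42.5] F [-16.3  -3.5   6.8] M [-0.75  3.7   0.21] yaw [ 2.6020e-01 -9.0000e-04  3.1414e+00]
t 21.52 jig TCP mm [20.8 13.9 42.5] F [-16.5  -3.3   6.6] M [-0.8   3.71  0.2 ] yaw [ 2.6030e-01 -9.0000e-04  3.1414e+00]
t 21.57 jig TCP mm [20.8 13.9 42.5] F [-16.4  -3.4   7.6] M [-0.78  3.74  0.23] yaw [ 2.6020e-01 -1.0000e-03  3.1414e+00]
t 21.62 jig TCP mm [20.8 13.9 42.5] F [-16.7  -3.7   7.7] M [-0.76  3.72  0.2 ] yaw [ 2.6030e-01 -9.0000e-04  3.1414e+00]
```

```bash
python3 -m handwheel '{"dp":[[0.3,0,-0.2],[0.6,0,-0.3],[0.9,0,-0.4],[1,0,-0.4],[1,0,-0.4],[1,0,-0.4],[1,0,-0.4]],"twist":[[0,0.001,0],[0,0.002,0],[0,0.002,0],[0,0.002,0],[0,0.002,0],[0,0.002,0],[0,0.002,0]]}' 
python3 - <<'E'
from h import *
jstat()
w=read_camera("wrist");s=read_camera("side")
r=lambda im,x,y,ww,h,W,H:cv2.resize(np.ascontiguousarray(im[y:y+h,x:x+ww,::-1]),(W,H),interpolation=cv2.INTER_CUBIC)
cv2.imwrite("pics/c6.png",np.vstack([r(w["color"],240,110,160,60*2,640,300)if 0 else r(w["color"],230,100,180,140,640,400),r(s["color"],265,175,100,31,640,200)])); jstat()
E
```

```text
clock: 22.5
ee_pos: [0.5557, -0.2354, 0.0425]
ee_rot: [0.992, -0.13, -0.001, 0.0]
wrist_force: [-18.3, 1.8, 7.1]
grip_width: 0.0327
gripper_force: 45.0
t 22.5 jig TCP mm [20.8 13.9 42.5] F [-18.1  -2.9   7.1] M [-0.73  3.97  0.2 ] yaw [ 2.6030e-01 -1.1000e-03  3.1415e+00]
t 22.6 jig TCP mm [20.8 13.9 42.5] F [-17.9  -4.2   6.6] M [-0.72  3.99  0.16] yaw [ 2.6030e-01 -1.1000e-03  3.1414e+00]
```

View pics/c6.png

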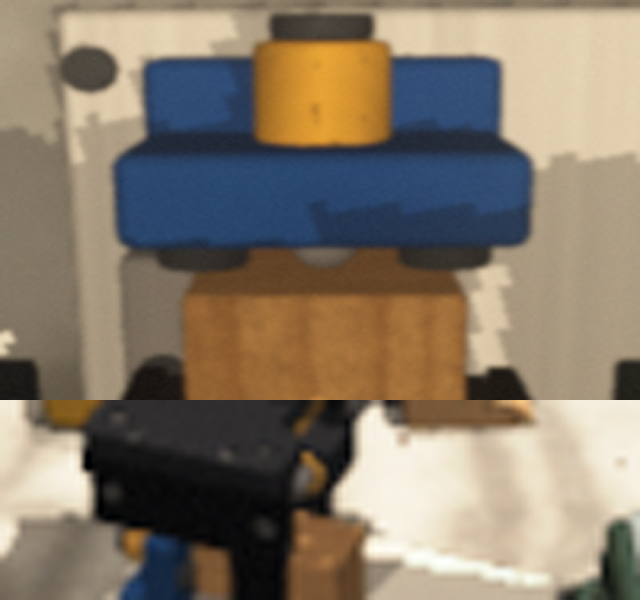

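The block's end meets both buttons, at crop (205,258) and (445,256). The plunger nose is level with them, and the push is steady. I hand the job in.

```bash
python3 -c "
from bench import ticket
print(ticket.finish_job())"
```

```text
the job is handed in; nothing more can be done
None
```

The job is handed in, verdict not shown: the block is flush on the fence and hard on both stop buttons, still gripped at 45 N, with a steady 18 N push that I estimate leaves 8–12 N on the buttons after the spring and friction; the slide stalled once about 10 mm in, before the plunger, and I freed it by easing off the down-force.

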